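# Pin the length stop of a bread portioning board at the red setting

## Robot

A 6-joint arm with a two-finger parallel gripper is mounted at the origin on a cart in front of the work surface, level with it; the furniture and walls round the work are solid. World frame = base frame: x ahead of the robot, y to its left, z up, the work surface at z = 0. Lengths are in m, angles in rad, forces in N, time in s.
With the tool pointing down it reaches from about 0.3 to 0.75 m from the base axis. Payload 8.5 kg.
Tool frame: the origin (TCP) lies at the very end of the fingers, on their centre line; the grasp point (between the pads) lies 19 mm behind it; z points along the fingers, y is the line along which they close (so a half turn about z gives the same grasp; the last joint's range is limited). The gripper opens to 85 mm and grips with 20 to 120 N. Pads are 22 mm wide; open, the fingers measure 114 mm over their backs; the gripper's body (76 mm by 85 mm) begins 54 mm behind the grasp point. The pads swing forward as they close: fully open they stand 13 mm farther back than shut.
Start: joints at [1.126, 0.381, 1.297, -0, 1.464, -0.215], TCP at [0.125, 0.536, 0.203] pointing down, gripper open.
Joint ranges: [-3.11, 3.11], [-0.89, 2.33], [0.22, 2.48], [-1.42, 4.56], [0.17, 2.85], [-2.88, 2.88]. Speed limits (rad/s): [2.39, 2.39, 3.14, 3.14, 3.14, 3.14].

## Interface

Orientations are given as a unit quaternion [w, x, y, z].
In Python, from rig import r gives the robot as it stands.
- The arm moves only by the tool move_arm, never from a script. Its argument "commands" is a list that holds one entry, the list of rows, each a list of 7 numbers: the shift along the world's x, y, z in m, then the turn, a rotation vector about the world's x, y, z in rad, then the opening, from 0 (shut) to 1 (fully open). In form: [[[dx, dy, dz, rx, ry, rz, fingers], ...]]. A call has 1 to 20 rows; each row shifts and turns the commanded pose from where the row before left it; what a row does not reach is not made up. A row lasts 1/8 s, in which the tool goes at most 62.5 mm and 10.7 degrees, less where a joint would pass 70% of its speed; a pose out of reach is approached as far as the arm can. A call is refused whole if a number of a shift passes 0.0625 or a number of a turn 0.188, either way. A call with a gripper value outside its range is refused whole. The fingers move at their own pace and stop on an object; "grip_force" is the grip in N (left out, the last holds). Time passes only in rows, so rows that do not move let the fingers close. It gives the time, the measured TCP pose, the force, the opening and the grip force at its end, in the units of the state.
- r.get_obs(): the state, without advancing time (a new reading comes with each control period).
- r.camera(name): name is "scene" or "top" or "wrist"; returns (picture, depth): 384x512x3 uint8, red, green, blue; 384x512 float32, m along the optical axis (not along the pixel's ray), 0 where there is no reading.
- r.camera_params(name): a dict with "intrinsics" (3x3 intrinsics, pixels), "k1" (the pictures are not rectified: a ray, as slopes to the right and down, at radius r is drawn at 1 + k1 r^2 times it, then the intrinsics apply), "extrinsics" (4x4, takes a point from world to camera coordinates). Camera axes: x right, y up, looking along -z (the intrinsics and any distortion apply to the point x, -y, -z); pixel columns grow to the right and rows downward; lengths in m; the calibration is good to about 2 mm. A picture is of the moment at which its call begins: read the wrist's pose just before it. camera_params takes no time and is no camera call; for the wrist camera it gives the pose at the moment of the call.
- r.sign_off(): hands the job in; it is judged then, once.
The state is a dict: "time": time; "q": joint angles; "joint_velocities": joint speeds; "effort": joint torques, N m; "tool_pos": TCP position; "tool_rot": TCP orientation; "contact_force": force on the tool from outside, world axes, zero at the start; "wrist_torque": the same for the moment, N m; "gripper_width": finger opening in m; "finger_force": force on a finger pad.
Only numpy, scipy, OpenCV 4.12 (cv2) and the standard library are available. Lean on these libraries where they do the work, as an engineer would, in place of code of your own. Each camera call takes 0.05 s, during which the arm holds its last target. There are 200 camera calls.

## Task

Set the board's sliding length stop over the red tag's hole and lock it there with the ball-lock pin from the holder: with the pin's red cap pressed, slide it down through the stop's bore and the strip's hole until its flange sits flush, then let go so that the cap springs out and the balls lock. The strip has been trimmed by hand and is only roughly in line with the tags, so feel for its hole and do not force the pin; leave the bread and the tools around the board as they are.

Things in the scene. Friction and masses are not known exactly. Their poses are not given: they have to be found in the camera images.
- board: Portioning board, fixed on the counter: pale wood, 200 mm deep (x), 480 mm long (y), 20 mm thick, a wooden fence at its left (+y) end. Origin at the centre of its underside; its y axis runs along the rail.
- rail_mid (a point): Middle of the steel rail (44 mm wide, along the board's y), at the top of the aluminium index strip that lies on it: 56 mm above the counter. The strip is 6 mm thick, hollow below for 30 mm, with three 15 mm holes 60 mm apart, one per tag. Its slots let the baker trim the portions, so all holes sit up to 20 mm to either side (along y) of their tags: feel for the hole with the pin.
- holder (a point): Mouth of the loose 24 mm hole in the black pin holder (46 x 46 mm, 42 mm high) at the board's right end.
- stop (a joint): The length stop's travel along the rail, m: 0 with its bore at the board's y = 0, growing to +y (left); range -0.185 to 0.070. It slides with about 1.5 N of friction and stays where it is left.
- stop_bore (a point): Centre of the bore's mouth on top of the stop's aluminium saddle (60 mm in x, 44 mm in y), 74 mm above the counter, over the rail's centre line. The bore is vertical, 15 mm wide, 16 mm deep; 2 mm below it runs the index strip. Axes parallel to the board's.
- stop_grip (a point): Centre of the upper edge of the stop's white fence plate (10 mm thick along y, 94 mm long along x, 66 mm high), 85 mm in front of the bore and 93 mm above the counter. The stop can be pinched here from above and slid.
- tag_red: Red enamel tag, 30 x 20 x 3 mm, screwed flat on the board in front of the rail; origin at the centre of its underside, axes parallel to the board's. The wanted strip hole is 55 mm behind it (x), within 20 mm of its y. Red, blue and yellow tags change places.
- tag_blue: The same tag in blue: another setting, not wanted.
- tag_yellow: The same tag in yellow: another setting, not wanted.
- pin: Ball-lock pin, about 180 g, steel with a red cap, standing upright in the holder. Origin at the centre of its flange's underside (the face that seats), z up. Shank 14 mm wide, 38 mm long; flange 34 mm wide, 5 mm thick, a 20 mm barrel above it, then the red thumb cap, 26 mm wide, from 15 to 37 mm above the origin (grip it here).
- pin_tip (a point): Tip of the shank, 38 mm below the pin's origin, bevelled by 1 mm.
- pin_balls (a point): Middle between the two locking balls, 28 mm below the pin's origin. Cap out, they span 20 mm and stop the shank at any 15 mm hole; pressing the cap draws them in. Locked below the strip they leave 1.5 mm of play.
- pin_cap (a joint): The pin's red cap (its button), m: 0 = out, balls locked out; 0.009 = fully pressed. Spring 1.5 N at 0, 0.5 N more per mm, 6 N at the end; from about 5.5 mm the balls pass a hole (pushing them past its rim takes about 6 N), and inside a bore they keep the cap down. Pushing the gripped cap down presses it and then slides the pin; pulling it up does not unlock.
- roll_board: Oval bread roll, 88 x 124 x 71 mm, loose, lying on the board at its left end; leave alone.
- roll_a: Oval bread roll, 88 x 118 x 75 mm, loose on the counter at the left; leave alone.
- roll_b: Oval bread roll, 95 x 129 x 77 mm, loose on the counter at the left; leave alone.
- tongs: Steel tongs with black grips, 61 x 250 x 21 mm, loose, lying to the right of the board; leave alone.
- bell: Brass counter bell on a black foot, 84 mm wide, 63 mm high, loose at the back right; leave alone.

How it is judged:
By the outcome, as a careful person would: the job done as asked, in the order asked, and still so for the second after the job is handed in, with the robot touching nothing.
It also fails if it takes over 61 s, if anything falls off the work surface, if the arm or the gripper's body presses on something with over 40 N, if the wrist force passes 120 N, or if a joint passes its speed limit or range.

## Working session

There is one attempt and no reset: what is moved stays moved. The work goes in short steps, Python scripts to look and compute and a tool call to move; the robot and the scene stay as the last step left them, time stands still between calls to the robot, and variables do not carry over. Pictures are saved under pics/ and viewed, at most 10 in all, crops included, and the job is handed in when it is done.

Besides the shell and the picture viewer there is one more tool, called after "Call:" as name(argument=value, ...), one argument or row to a line, values as JSON. move_arm: Moves the arm, as the interface text tells. Its arguments: {"type":"object","properties":{"commands":{"type":"array"},"grip_force":{"type":"number"}},"required":["commands"]}

```bash
mkdir -p pics; ls; cat > h.py <<'E'
import numpy as np, cv2
from rig import r
def ray(P,u,v):
    K=np.array(P["intrinsics"]);E=np.array(P["extrinsics"]);k=P["k1"]
    d=np.array([(u-K[0,2])/K[0,0],(v-K[1,2])/K[1,1]]);s=d.copy()
    for _ in range(20): s=d/(1+k*(s@s))
    c=np.array([s[0],-s[1],-1.0]);R=E[:3,:3]
    return -R.T@E[:3,3],R.T@c
def onz(P,u,v,z):
    o,d=ray(P,u,v);return o+d*(z-o[2])/d[2]
def atd(P,u,v,dep):
    o,d=ray(P,u,v);return o+d*dep
def proj(P,p):
    K=np.array(P["intrinsics"]);E=np.array(P["extrinsics"])
    c=E[:3,:3]@p+E[:3,3];s=np.array([c[0],-c[1]])/-c[2];s=s*(1+P["k1"]*(s@s))
    return K[0,0]*s[0]+K[0,2],K[1,1]*s[1]+K[1,2]
def blobs(img,kind,amin=30):
    h=cv2.cvtColor(img,cv2.COLOR_RGB2HSV);H,S,V=h[...,0],h[...,1],h[...,2]
    m={'red':((H<8)|(H>172))&(S>140)&(V>70),'blue':(H>95)&(H<130)&(S>120)&(V>50),'yellow':(H>20)&(H<35)&(S>150)&(V>100)}[kind].astype(np.uint8)
    n,l,st,c=cv2.connectedComponentsWithStats(m)
    return [(c[i].round(1).tolist(),st[i].tolist()) for i in range(1,n) if st[i][4]>=amin],l
E
python3 - <<'E'
from h import *
for n in("top","scene"):
    P=r.camera_params(n);im,d=r.camera(n);cv2.imwrite(f"pics/{n}0.png",im[...,::-1]);np.savez(f"{n}0.npz",im=im,d=d)
    E=np.array(P["extrinsics"]);print(n,-E[:3,:3].T@E[:3,3])
    for k in("red","blue","yellow"):
        for c,s in blobs(im,k)[0]:
            print(k,c,s,onz(P,*c,0.023).round(4), d[int(c[1]),int(c[0])])
o=r.get_obs();print(o)
E
```

```text
pics
top [0.34972345 0.04071333 1.27079362]
red [330.4, 193.3] [327, 190, 8, 8, 51] [ 0.569 -0.208  0.023] 1.2100549
red [259.4, 198.0] [257, 194, 6, 9, 41] [0.5526 0.0477 0.023 ] 1.2629377
blue [243.0, 200.7] [241, 197, 5, 8, 34] [0.543  0.1065 0.023 ] 1.2610451
scene [-0.30679872  1.18442112  1.20499872]
{'time': 0.1, 'q': array([ 1.12570882e+00,  3.81145326e-01,  1.29816658e+00, -1.56400861e-05,
        1.46357680e+00, -2.15297355e-01]), 'joint_velocities': array([-1.55084857e-04, -8.57173312e-05, -4.33431544e-04,  5.54871126e-04,
       -1.28493593e-04, -2.66433118e-03]), 'effort': array([ 3.91640104e-03, -4.49220657e+01, -2.31659460e+01, -1.06382988e-04,
        3.63254287e-03,  9.30771108e-06]), 'tool_pos': array([0.12515171, 0.53527151, 0.20287077]), 'tool_rot': array([-2.02750329e-04,  1.14641597e-01,  9.93406706e-01, -6.15536428e-04]), 'contact_force': array([-0.61575947, -0.5365238 ,  0.0829832 ]), 'wrist_torque': array([-0.03690241, -0.02822957, -0.03181034]), 'finger_force': 0.0, 'gripper_width': 0.08574818801566765}
```

View pics/top0.png

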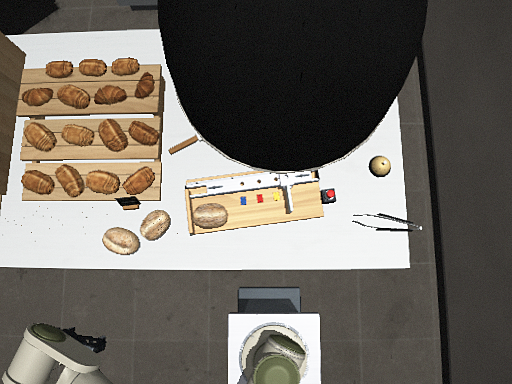

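View pics/scene0.png

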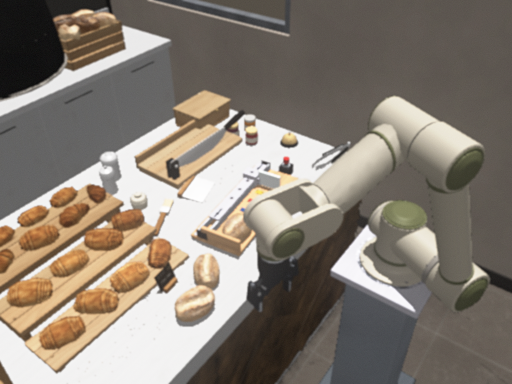

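The top view shows the board yawed about 9°. The tags are blue (243,201), red (259,198) and yellow (276,196), the stop plate is near (289,200), and the pin and holder are at (329,195). A lamp hides the back. In the scene view the arm blocks part of the board and the pin cap is at (286,160). I'll move the wrist camera above the board.

Call:
move_arm(
  commands=[
    [[0.025,-0.04,0.01,0,0,0.13,1],[0.025,-0.04,0.01,0,0,0.13,1],[0.025,-0.04,0.01,0,0,0.13,1],[0.025,-0.04,0.01,0,0,0,1],[0.025,-0.04,0.01,0,0,0,1],[0.025,-0.04,0.01,0,0,0,1],[0.025,-0.04,0.01,0,0,0,1],[0.025,-0.04,0.01,0,0,0,1],[0.025,-0.04,0.01,0,0,0,1],[0.025,-0.04,0.01,0,0,0,1],[0.025,-0.04,0.01,0,0,0,1],[0.025,-0.04,0.01,0,0,0,1],[0.025,-0.04,0.01,0,0,0,1],[0.025,-0.04,0.01,0,0,0,1],[0,0,0,0,0,0,1],[0,0,0,0,0,0,1]],
  ],
)

```text
time: 2.1
tool_pos: [0.4749, -0.0241, 0.3431]
tool_rot: [-0.0, -0.08, 0.997, 0.0]
contact_force: [-0.2, 0.1, -0.0]
gripper_width: 0.0854
finger_force: 0.0
```

```bash
python3 - <<'E'
from h import *
o=r.get_obs();print(o['tool_pos'],o['tool_rot'],o['q'],o['time'])
for n in("wrist","top"):
    P=r.camera_params(n);im,d=r.camera(n);cv2.imwrite(f"pics/{n}1.png",im[...,::-1]);np.savez(f"{n}1.npz",im=im,d=d,P=P)
    E=np.array(P["extrinsics"]);print(n,-E[:3,:3].T@E[:3,3],E[:3,:3].round(2).tolist())
    for k in("red","blue","yellow"):
        for c,s in blobs(im,k)[0]:
            print(k,c,s,onz(P,*c,0.023).round(4), atd(P,*c,d[int(c[1]),int(c[0])]).round(4))
E
```

```text
[ 0.47488932 -0.02412342  0.34305201] [-4.44353915e-04 -7.99644034e-02  9.96797584e-01  2.71301436e-04] [-3.00555916e-01  1.80949322e-01  1.18634850e+00  1.77330225e-04
  1.77532151e+00 -2.03141608e+00] 2.1
wrist [ 0.39730582 -0.0374368   0.51388475] [[-0.16, 0.99, 0.0], [-0.94, -0.15, -0.31], [-0.3, -0.05, 0.95]]
red [145.8, 190.6] [139, 184, 15, 14, 165] [ 0.5811 -0.2181  0.023 ] [ 0.5601 -0.1974  0.079 ]
red [285.3, 197.5] [281, 191, 10, 15, 131] [0.5524 0.0466 0.023 ] [0.5518 0.0463 0.0246]
blue [316.5, 198.4] [312, 192, 10, 14, 44] [0.5446 0.1061 0.023 ] [0.544  0.1055 0.025 ]
yellow [254.1, 196.4] [250, 190, 10, 14, 80] [ 0.5597 -0.0128  0.023 ] [ 0.5596 -0.0128  0.0233]
top [0.34972345 0.04071333 1.27079362] [[-0.0, -1.0, -0.0], [0.99, -0.0, 0.17], [-0.17, -0.0, 0.99]]
blue [243.0, 200.7] [241, 197, 5, 8, 34] [0.543  0.1065 0.023 ] [0.5437 0.1067 0.0179]
```

View pics/wrist1.png

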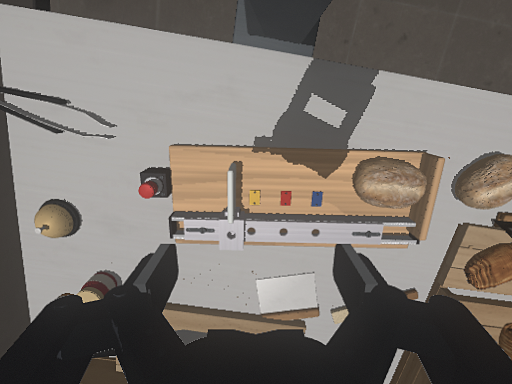

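The wrist view shows the tags (yellow 254,196; red 285,197; blue 316,198), three dark strip holes near (252,232), (284,232) and (316,233), the stop's bore at about (231,236), its plate at column 231, and the pin cap at (147,190). Next I'll measure these.

```bash
python3 - <<'E'
from h import *
D=np.load("wrist1.npz",allow_pickle=True);im,d,P=D['im'],D['d'],D['P'].item()
g=cv2.cvtColor(im,cv2.COLOR_RGB2GRAY)
v=np.array([-.125,.992]);
b=(atd(P,316.5,198.4,d[198,316])-atd(P,254.1,196.4,d[196,254]))[:2]
B=onz(P,316.5,198.4,.023);Y=onz(P,254.1,196.4,.023);b=(B-Y)[:2];print("yaw from tags",np.degrees(np.arctan2(-b[0],b[1])),np.linalg.norm(b))
for (u,vv,z) in [(252,232,.056),(284,232,.056),(316,233,.056),(231,236,.074)]:
    w=g[vv-9:vv+10,u-9:u+10].astype(float); 
    m=(w<(np.median(w)*0.62)).astype(np.uint8)
    n,l,st,c=cv2.connectedComponentsWithStats(m)
    i=min(range(1,n),key=lambda i:np.hypot(*(c[i]-9))) 
    p=c[i]+[u-9,vv-9];print(p,st[i][4],onz(P,*p,z).round(4))
# plate: white high pixels
yy,xx=np.mgrid[0:384,0:512]
pts=np.array([atd(P,u,vv,d[vv,u]) if d[vv,u]>0 else [0,0,0] for vv in range(150,255) for u in range(130,270)]).reshape(105,140,3)
m=(abs(pts[...,2]-.093)<.006);n,l,st,c=cv2.connectedComponentsWithStats(m.astype(np.uint8))
for i in range(1,n):
    if st[i][4]>25:
        q=pts[l==i];uv=c[i]+[130,150];print("z93",uv,st[i],q.mean(0).round(4),q.min(0).round(3),q.max(0).round(3))
# holder & cap
m=(abs(pts[...,2]-.042)<.004);n,l,st,c=cv2.connectedComponentsWithStats(m.astype(np.uint8))
for i in range(1,n):
    if st[i][4]>25: q=pts[l==i];print("z42",c[i]+[130,150],st[i],q.mean(0).round(4),q.min(0).round(3),q.max(0).round(3))
q=pts[(blobs(im,'red')[1]>0)[150:255,130:270]];q=q[q[:,1]<-.1];print("cap",q.max(0),q.min(0))
t=q[q[:,2]>q[:,2].max()-.006];print(t.mean(0),t.min(0),t.max(0))
cr=im[170:260,130:330];cv2.imwrite("pics/crop1.png",cv2.resize(cr,(800,360),interpolation=cv2.INTER_CUBIC)[...,::-1])
E
```

```text
yaw from tags 7.230631913047541 0.11979567819174626
[250.80952381 230.73809524] 42 [ 0.6163 -0.0098  0.056 ]
[283.  231.5] 38 [0.6083 0.0497 0.056 ]
[315.         232.14634146] 41 [0.6001 0.1089 0.056 ]
[230.44117647 235.47058824] 34 [ 0.6227 -0.0456  0.074 ]
z93 [230.5 196.5] [ 98  20   6  54 320] [ 0.5436 -0.0544  0.0924] [ 0.499 -0.064  0.089] [ 0.591 -0.044  0.095]
z42 [156.83121019 182.51273885] [ 10  22  28  26 314] [ 0.5553 -0.1917  0.0424] [ 0.536 -0.223  0.038] [ 0.585 -0.172  0.046]
z42 [193.63414634 215.80487805] [41 65 49  3 82] [ 0.6095 -0.12    0.0423] [ 0.603 -0.162  0.038] [ 0.615 -0.072  0.046]
z42 [257.45238095 217.42857143] [115  67  25   2  42] [ 0.5937 -0.0008  0.042 ] [ 0.59  -0.024  0.038] [0.598 0.021 0.046]
z42 [174.80769231 228.88461538] [43 71  9 14 26] [ 0.643  -0.1535  0.0409] [ 0.626 -0.158  0.038] [ 0.655 -0.141  0.045]
cap [ 0.5715373  -0.18538279  0.08111787] [ 0.54853469 -0.20979884  0.07290036]
[ 0.56008867 -0.1974038   0.07902236] [ 0.54853469 -0.20979884  0.07620835] [ 0.5715373  -0.18538279  0.08111787]
```

View pics/crop1.png

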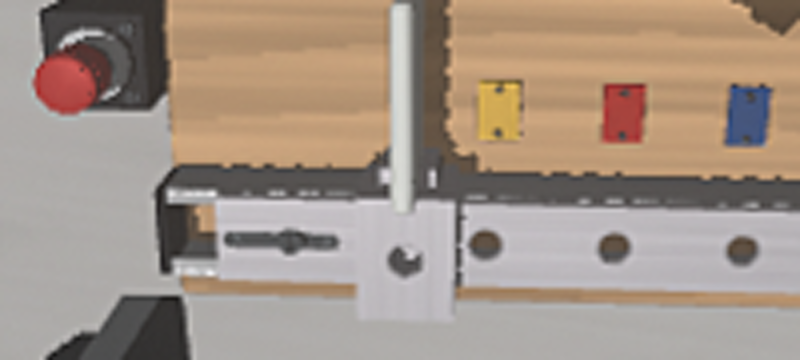

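The zoomed crop confirms the stop plate, the saddle bore at crop (405,260) and three open holes. The red tag's hole is at crop (613,248), about 4 mm to −y of the tag. Next I'll pinch the plate.

Call:
move_arm(
  commands=[
    [[0.0086,-0.0038,-0.035,0,0,-0.014,1],[0.0086,-0.0038,-0.035,0,0,-0.014,1],[0.0086,-0.0038,-0.035,0,0,0,1],[0.0086,-0.0038,-0.035,0,0,0,1],[0.0086,-0.0038,-0.035,0,0,0,1],[0.0086,-0.0038,-0.035,0,0,0,1],[0.0086,-0.0038,-0.035,0,0,0,1],[0.0086,-0.0038,-0.034,0,0,0,1],[0,0,0,0,0,0,0],[0,0,0,0,0,0,0],[0,0,0,0,0,0,0],[0,0,0,0,0,0,0],[0,0,0,0,0,0,0]],
  ],
  grip_force=30,
)

```text
time: 3.82
tool_pos: [0.5443, -0.0549, 0.0651]
tool_rot: [0.001, -0.066, 0.998, -0.0]
contact_force: [-0.6, 0.3, 5.4]
gripper_width: 0.0001
finger_force: 2.8
```

```bash
python3 - <<'E'
from h import *
o=r.get_obs();print(o['tool_pos'],o['contact_force'],o['gripper_width'],o['finger_force'])
ims=[]
for n in("wrist","scene"):
    im,d=r.camera(n);ims.append(im);P=r.camera_params(n);print(n,proj(P,o['tool_pos']),proj(P,np.array([.5436,-.0544,.093])))
s=cv2.resize(ims[1][130:280,170:320],(450,450),interpolation=cv2.INTER_CUBIC)
w=cv2.resize(ims[0],(350,262));c=np.zeros((450,800,3),np.uint8);c[:,:450]=s;c[:262,450:]=w
cv2.imwrite("pics/c2.png",c[...,::-1])
E
```

```text
[ 0.54431189 -0.05491634  0.06512877] [-0.5995573   0.29112398  5.43056065] 0.00010056771952682925 2.776871435344219
wrist (np.float64(256.11741392238304), np.float64(225.9633203454474)) (np.float64(257.288570683395), np.float64(244.90174855783786))
scene (np.float64(269.6541588275077), np.float64(178.95558006247626)) (np.float64(269.8039512058132), np.float64(173.27867666542636))
```

View pics/c2.png

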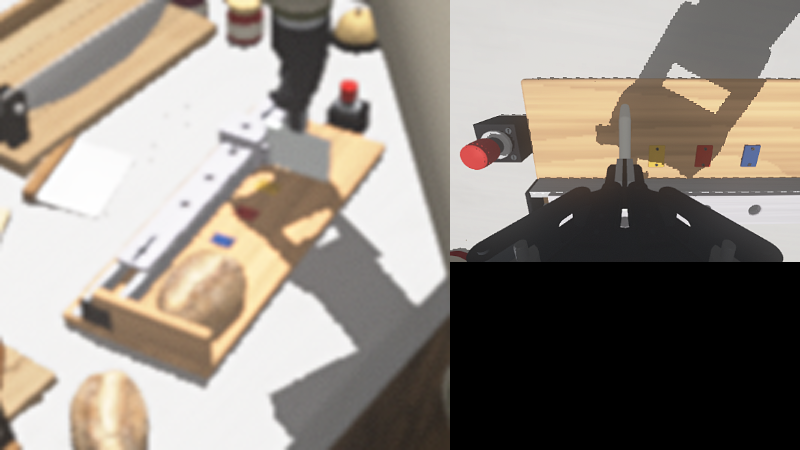

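The scene crop shows the gripper over the rear part of the plate. In the wrist inset the shut fingertips are around (625,165), at the plate. I need a zoom to tell whether the plate is between them.

```bash
python3 - <<'E'
from h import *
im,d=r.camera("wrist");P=r.camera_params("wrist")
cv2.imwrite("pics/c3.png",cv2.resize(im[130:330,170:350],(540,600),interpolation=cv2.INTER_CUBIC)[...,::-1])
for v in range(150,300,6): print(v,[tuple((atd(P,u,v,d[v,u])*1000).round().astype(int).tolist()) for u in (246,251,256,261,266)])
E
```

```text
150 [(500, -69, 20), (500, -65, 19), (499, -61, 20), (499, -57, 21), (498, -53, 19)]
156 [(505, -68, 21), (501, -64, 42), (499, -61, 48), (500, -57, 43), (503, -52, 21)]
162 [(510, -68, 19), (500, -64, 65), (499, -61, 69), (500, -58, 64), (508, -52, 20)]
168 [(515, -67, 21), (500, -64, 84), (499, -61, 87), (499, -58, 84), (513, -51, 21)]
174 [(520, -66, 21), (501, -64, 93), (501, -61, 92), (501, -58, 92), (518, -50, 20)]
180 [(525, -66, 20), (505, -63, 93), (504, -60, 93), (504, -58, 93), (523, -49, 20)]
186 [(530, -65, 20), (508, -63, 94), (508, -60, 93), (507, -57, 93), (527, -49, 22)]
192 [(535, -65, 20), (511, -62, 93), (511, -60, 94), (511, -57, 91), (533, -48, 20)]
198 [(541, -64, 20), (515, -62, 93), (514, -59, 94), (514, -56, 93), (538, -47, 20)]
204 [(546, -63, 19), (519, -61, 93), (518, -59, 93), (518, -56, 93), (544, -46, 20)]
210 [(551, -63, 21), (522, -61, 93), (522, -58, 92), (522, -55, 92), (549, -46, 20)]
216 [(557, -62, 20), (526, -60, 93), (525, -58, 93), (525, -55, 92), (554, -45, 20)]
222 [(562, -61, 20), (529, -60, 93), (529, -57, 93), (529, -54, 93), (560, -44, 
[... 376 characters left out ...]
), (534, -59, 118), (533, -57, 120), (533, -54, 119), (533, -52, 119)]
258 [(535, -61, 123), (534, -59, 124), (534, -57, 124), (533, -54, 124), (533, -52, 124)]
264 [(534, -61, 129), (534, -59, 129), (534, -57, 129), (533, -54, 130), (533, -52, 130)]
270 [(533, -61, 136), (536, -59, 131), (535, -56, 132), (535, -54, 132), (532, -53, 136)]
276 [(533, -61, 140), (538, -58, 133), (539, -56, 131), (532, -55, 140), (531, -53, 141)]
282 [(533, -61, 143), (538, -58, 137), (542, -55, 131), (534, -55, 141), (532, -53, 144)]
288 [(534, -61, 147), (538, -58, 140), (545, -55, 131), (538, -54, 140), (532, -53, 147)]
294 [(533, -61, 151), (542, -58, 140), (549, -55, 131), (541, -54, 140), (532, -53, 151)]
```

View pics/c3.png

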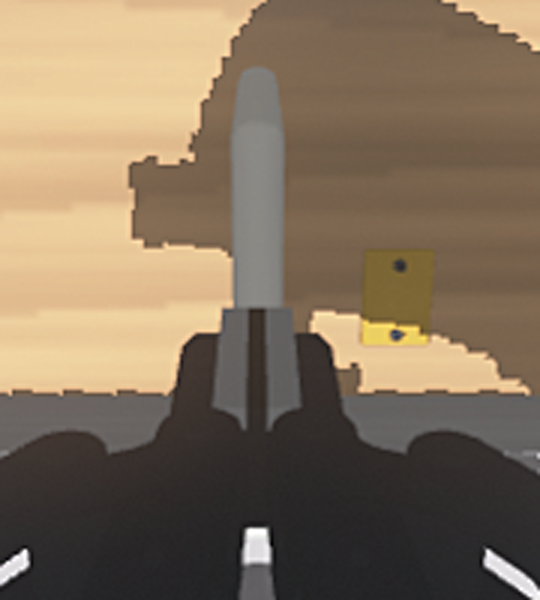

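The zoom shows the shut fingers ending at the plate's top edge (about (258,310) in the crop) instead of straddling it. I'll lift with the fingers shut and check where the tips really are relative to the reported TCP.

Call:
move_arm(
  commands=[
    [[0,0,0.02,0,0,0,0],[0,0,0.04,0,0,0,0],[0,0,0,0,0,0,0]],
  ],
)

```text
time: 4.35
tool_pos: [0.5454, -0.0553, 0.1269]
tool_rot: [0.003, -0.066, 0.998, -0.001]
contact_force: [0.5, 0.5, -1.2]
gripper_width: -0.0
finger_force: 0.0
```

```bash
python3 - <<'E'
from h import *
o=r.get_obs();print(o['tool_pos'],o['contact_force'],o['gripper_width'],o['finger_force'],o['time'])
im,d=r.camera("wrist");P=r.camera_params("wrist");print(proj(P,o['tool_pos']))
E=np.array(P["extrinsics"]);print(-E[:3,:3].T@E[:3,3])
for v in range(150,300,5): print(v,[tuple((atd(P,u,v,d[v,u])*1000).round().astype(int).tolist()) for u in (240,246,251,256,261,266)])
cv2.imwrite("pics/c4.png",cv2.resize(im[100:300,170:350],(540,600),interpolation=cv2.INTER_CUBIC)[...,::-1])
E
```

```text
[ 0.54535076 -0.05526512  0.1269273 ] [ 0.45094096  0.47719783 -1.24928459] -3.867253156929509e-05 0.0 4.35
(np.float64(255.47661144438683), np.float64(228.3200695119595))
[ 0.46599371 -0.06594765  0.29577353]
150 [(511, -76, 19), (510, -70, 19), (501, -65, 71), (498, -61, 88), (499, -57, 82), (508, -49, 17)]
155 [(516, -75, 19), (516, -69, 18), (502, -64, 89), (501, -61, 92), (501, -57, 90), (513, -49, 19)]
160 [(522, -75, 18), (520, -68, 19), (506, -64, 90), (505, -60, 91), (505, -56, 91), (518, -48, 19)]
165 [(527, -74, 18), (466, -66, 296), (510, -63, 89), (509, -60, 92), (509, -56, 91), (523, -47, 18)]
170 [(532, -73, 18), (531, -67, 18), (514, -63, 89), (513, -59, 92), (513, -55, 91), (528, -46, 18)]
175 [(537, -73, 19), (537, -66, 18), (518, -62, 89), (517, -59, 93), (517, -55, 91), (533, -46, 20)]
180 [(543, -72, 18), (542, -66, 19), (522, -62, 90), (521, -58, 91), (521, -54, 90), (539, -45, 18)]
185 [(548, -71, 18), (547, -65, 19), (526, -61, 89), (525, -58, 91), (524, -54, 92), (545, -44, 19)]
190 [(554, -71, 19), (553, -64, 17), (530, -61, 90), (529, -57, 91), (529, -53, 9
[... 1516 characters left out ...]
, 190), (532, -57, 192), (533, -54, 190), (533, -52, 189)]
270 [(531, -64, 199), (533, -61, 196), (537, -58, 190), (536, -56, 191), (536, -54, 190), (532, -53, 196)]
275 [(533, -63, 199), (533, -61, 200), (538, -58, 192), (539, -56, 190), (533, -55, 199), (532, -53, 199)]
280 [(533, -63, 203), (533, -61, 203), (538, -58, 195), (541, -56, 191), (533, -55, 201), (533, -53, 201)]
285 [(534, -63, 206), (533, -61, 206), (538, -58, 199), (544, -55, 191), (535, -54, 202), (532, -53, 206)]
290 [(534, -63, 209), (533, -61, 209), (540, -58, 200), (546, -55, 191), (538, -54, 201), (532, -53, 209)]
295 [(534, -63, 211), (532, -61, 212), (542, -58, 200), (549, -55, 191), (541, -53, 200), (532, -53, 212)]
```

The shut fingertips really end about 29 mm higher than the reported TCP: they read z≈0.158 where 0.127 is reported, and they touched the plate top at 0.065. I'll allow for that offset, open, go lower and pinch again.

Call:
move_arm(
  commands=[
    [[0,0,0,0,0,0,0.7],[0,0,0,0,0,0,0.7],[0,0,0,0,0,0,0.7],[0,0,-0.02,0,0,0,0.7],[0,0,-0.025,0,0,0,0.7],[0,0,-0.025,0,0,0,0.7],[0,0,-0.015,0,0,0,0.7],[0,0,0,0,0,0,0],[0,0,0,0,0,0,0],[0,0,0,0,0,0,0],[0,0,0,0,0,0,0]],
  ],
  grip_force=30,
)

```text
time: 5.78
tool_pos: [0.5446, -0.0551, 0.0404]
tool_rot: [0.001, -0.066, 0.998, -0.0]
contact_force: [-1.1, 0.7, 6.6]
gripper_width: 0.0094
finger_force: 32.2
```

Call:
move_arm(
  commands=[
    [[-0.0005,0.004,0,0,0,0,0],[-0.0011,0.008,0,0,0,0,0],[-0.0011,0.008,0,0,0,0,0],[-0.0011,0.008,0,0,0,0,0],[-0.0011,0.008,0,0,0,0,0],[-0.0011,0.008,0,0,0,0,0],[-0.0011,0.008,0,0,0,0,0],[-0.0011,0.008,0,0,0,0,0],[-0.0011,0.008,0,0,0,0,0],[-0.0011,0.008,0,0,0,0,0],[-0.0011,0.008,0,0,0,0,0],[-0.0011,0.008,0,0,0,0,0],[-0.0008,0.0066,0,0,0,0,0],[0,0,0,0,0,0,0],[0,0,0,0,0,0,0]],
  ],
)

```text
time: 7.65
tool_pos: [0.5314, 0.044, 0.0404]
tool_rot: [0.001, -0.066, 0.998, -0.0]
contact_force: [0.7, 1.2, 4.8]
gripper_width: 0.0095
finger_force: 32.3
```

Call:
move_arm(
  commands=[
    [[0.0003,-0.0022,0,0,0,0,0],[0.0003,-0.0023,0,0,0,0,0],[0,0,0,0,0,0,0],[0,0,0,0,0,0,0.5],[0,0,0,0,0,0,0.5],[0,0,0.01,0,0,0,0.5],[0,0,0.05,0,0,0,0.6],[0,-0.03,0.06,0,0,0,0.8],[0,-0.04,0.06,0,0,0,0.8],[0,-0.04,0.02,0,0,0,0.8],[0,0,0,0,0,0,0.8],[0,0,0,0,0,0,0.8]],
  ],
)

```text
time: 9.15
tool_pos: [0.5309, -0.0629, 0.227]
tool_rot: [-0.0, -0.066, 0.998, 0.0]
contact_force: [1.2, 0.5, -0.7]
gripper_width: 0.0684
finger_force: 0.0
```

```bash
python3 - <<'E'
from h import *
o=r.get_obs();print(o['tool_pos'],o['tool_rot'],o['q'],o['time'])
im,d=r.camera("wrist");P=r.camera_params("wrist");np.savez("w5.npz",im=im,d=d,P=P)
print("tags",[(k,c,onz(P,*c,.023).round(4)) for k in("red","blue","yellow") for c,s in blobs(im,k)[0]])
vv,uu=np.nonzero(d>0);m=(uu<400)&(vv<330);vv,uu=vv[m],uu[m]
pt=np.array([atd(P,u,v,d[v,u]) for u,v in zip(uu,vv)])
def sel(z0,z1,box):
    k=(pt[:,2]>z0)&(pt[:,2]<z1)&(pt[:,0]>box[0])&(pt[:,0]<box[1])&(pt[:,1]>box[2])&(pt[:,1]<box[3]);q=pt[k];print(len(q),q.mean(0).round(4),q.min(0).round(4),q.max(0).round(4));return q
print("plate");q=sel(.088,.098,(.45,.62,-.02,.1))
print("saddle");q=sel(.068,.079,(.56,.68,-.02,.12))
rc=cv2.minAreaRect(q[:,:2].astype(np.float32)*1000);print(rc)
print("holder");sel(.038,.046,(.5,.62,-.25,-.16))
print("flange/cap");sel(.060,.10,(.5,.62,-.25,-.16))
for k,n in((im,"c5"),):
    cv2.imwrite(f"pics/{n}.png",cv2.resize(k,(768,576))[...,::-1])
E
```

```text
[ 0.53086638 -0.0628952   0.22703826] [-4.17529599e-04 -6.59875493e-02  9.97820310e-01  3.12081981e-04] [-3.39668779e-01  3.37777722e-01  1.29465340e+00  2.44376623e-04
  1.51017514e+00 -2.04255112e+00] 9.15
tags [('red', [143.6, 183.5], array([ 0.5789, -0.2186,  0.023 ])), ('blue', [368.9, 188.9], array([0.5439, 0.1053, 0.023 ])), ('yellow', [286.8, 189.5], array([ 0.5606, -0.0127,  0.023 ]))]
plate
591 [0.5291 0.0371 0.0921] [0.4863 0.0276 0.0882] [0.5785 0.0478 0.0951]
saddle
818 [0.5963 0.047  0.0737] [0.5603 0.024  0.0681] [0.6399 0.072  0.0788]
((598.3856201171875, 47.77188491821289), (77.98700714111328, 43.541290283203125), 7.856707572937012)
holder
603 [ 0.556  -0.1914  0.0422] [ 0.5355 -0.2232  0.038 ] [ 0.616  -0.1604  0.046 ]
flange/cap
475 [ 0.5591 -0.195   0.076 ] [ 0.5477 -0.2105  0.0605] [ 0.5743 -0.1835  0.0811]
```

View pics/c5.png

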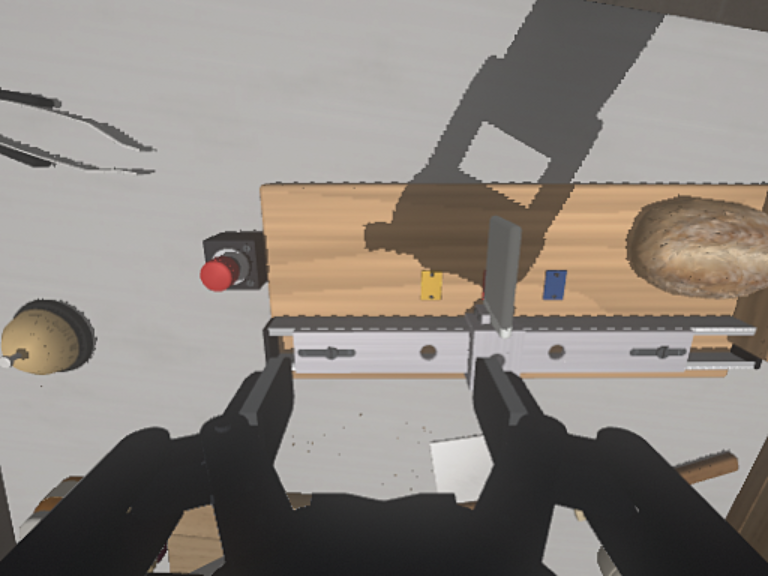

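The view shows the stop now between the yellow hole (429,352) and the blue hole (557,352). Its bore is hidden by a finger near (497,365), and the pin cap is at (217,274). Next I'll refine the holes and the cap centre.

```bash
python3 - <<'E'
from h import *
D=np.load("w5.npz",allow_pickle=True);im,d,P=D['im'],D['d'],D['P'].item()
g=cv2.cvtColor(im,cv2.COLOR_RGB2GRAY)
H=[]
for u,v in((286,235),(371,235)):
    w=g[v-12:v+13,u-12:u+13].astype(float);m=(w<np.median(w)*.65).astype(np.uint8)
    n,l,st,c=cv2.connectedComponentsWithStats(m);i=max(range(1,n),key=lambda i:st[i][4]-20*np.hypot(*(c[i]-12)))
    p=c[i]+[u-12,v-12];h=onz(P,*p,.056);H.append(h);print(p,st[i],h.round(4))
b=(H[1]-H[0])[:2];b/=np.linalg.norm(b);a=np.array([b[1],-b[0]]);print("yaw",np.degrees(np.arctan2(-b[0],b[1])),"red hole",(H[0]+H[1])/2)
rh=((H[0]+H[1])/2)[:2]
vv,uu=np.nonzero(d>0);pt=np.array([atd(P,u,v,d[v,u]) for u,v in zip(uu,vv)])
q=pt[:,:2]-rh;X=q@a;Y=q@b
for nm,z,x0,x1,y in(("plate",.093,-.12,-.04,.03),("saddle",.074,-.028,.0,.05)):
    for xs in np.linspace(x0,x1,5)[:-1]:
        k=(abs(pt[:,2]-z)<.003)&(X>xs)&(X<xs+(x1-x0)/4)&(abs(Y)<y)
        if k.any():print(nm,xs.round(3),k.sum(),Y[k].min().round(4),Y[k].max().round(4),Y[k].mean().round(4))
bl,l=blobs(im,'red');m=(l>0)&(np.arange(512)[None]<200)
pp=np.array([atd(P,u,v,d[v,u]) for v,u in zip(*np.nonzero(m))]);t=pp[pp[:,2]>.0775];print("captop",len(t),t.mean(0),cv2.minEnclosingCircle(t[:,:2].astype(np.float32)*1000))
E
```

```text
[285.14814815 234.44444444] [ 6  7 11 10 81] [ 0.6161 -0.0094  0.056 ]
[370.77922078 234.14285714] [ 7  7 11  9 77] [0.5999 0.1094 0.056 ]
yaw 7.737212255694972 red hole [0.60798818 0.05003182 0.056     ]
plate -0.12 139 -0.0065 0.0033 -0.0021
plate -0.1 126 -0.0065 0.0032 -0.0021
plate -0.08 107 -0.0054 0.003 -0.0016
plate -0.06 103 -0.0056 0.0024 -0.0017
saddle -0.028 132 -0.0225 0.0208 -0.0028
saddle -0.021 155 -0.0223 0.0206 -0.0008
saddle -0.014 161 -0.0227 0.02 -0.0014
saddle -0.007 102 -0.0222 0.0206 0.0011
captop 308 [ 0.56018951 -0.19661737  0.07991719] ((510.856201171875, -140.16366577148438), 88.04450225830078)
```

Call:
move_arm(
  commands=[
    [[0.0073,-0.0335,-0.02,0,0,0,0.6],[0.0073,-0.0335,-0.02,0,0,0,0.6],[0.0073,-0.0335,-0.02,0,0,0,0.6],[0.0073,-0.0335,-0.02,0,0,0,0.6],[0,0,-0.03,0,0,0,0.6],[0,0,-0.03,0,0,0,0.6],[0,0,-0.03,0,0,0,0.6],[0,0,-0.02,0,0,0,0.6],[0,0,-0.008,0,0,0,0.6],[0,0,0,0,0,0,0.6],[0,0,0,0,0,0,0],[0,0,0,0,0,0,0],[0,0,0,0,0,0,0],[0,0,0,0,0,0,0]],
  ],
  grip_force=60,
)

```text
time: 10.95
tool_pos: [0.5608, -0.1975, 0.0297]
tool_rot: [0.0, -0.066, 0.998, -0.0]
contact_force: [0.9, -0.1, 1.8]
gripper_width: 0.0237
finger_force: 58.7
```

Call:
move_arm(
  commands=[
    [[0,0,0.008,0,0,0,0],[0,0,0.015,0,0,0,0],[0,0,0.025,0,0,0,0],[0,0,0.03,0,0,0,0],[0,0,0.03,0,0,0,0],[0,0,0.02,0,0,0,0],[0,0,0,0,0,0,0],[0,0,0,0,0,0,0]],
  ],
)

```text
time: 11.95
tool_pos: [0.56, -0.1971, 0.1566]
tool_rot: [-0.001, -0.066, 0.998, 0.0]
contact_force: [0.7, 0.3, -2.6]
gripper_width: 0.024
finger_force: 59.4
```

```bash
python3 - <<'E'
from h import *
o=r.get_obs();print(o['tool_pos'],o['contact_force'],o['gripper_width'],o['finger_force'],o['time'])
P=r.camera_params("wrist");im,d=r.camera("wrist");Ps=r.camera_params("scene");s,ds=r.camera("scene");np.savez("w6.npz",im=im,d=d,P=P,s=s,ds=ds,Ps=Ps)
u,v=map(int,proj(Ps,o['tool_pos']));print(u,v)
c=np.zeros((480,800,3),np.uint8);c[:400,:440]=cv2.resize(im[120:320,150:370],(440,400),interpolation=cv2.INTER_CUBIC)
y,x=max(v-45,0),max(u-45,0);c[:360,440:]=cv2.resize(s[y:y+90,x:x+90],(360,360),interpolation=cv2.INTER_CUBIC)
cv2.imwrite("pics/c6.png",c[...,::-1])
E
```

```text
[ 0.55998084 -0.19714653  0.15659508] [ 0.67888828  0.27742615 -2.56021648] 0.0239659094253683 59.37805116176605 11.95
287 141
```

View pics/c6.png

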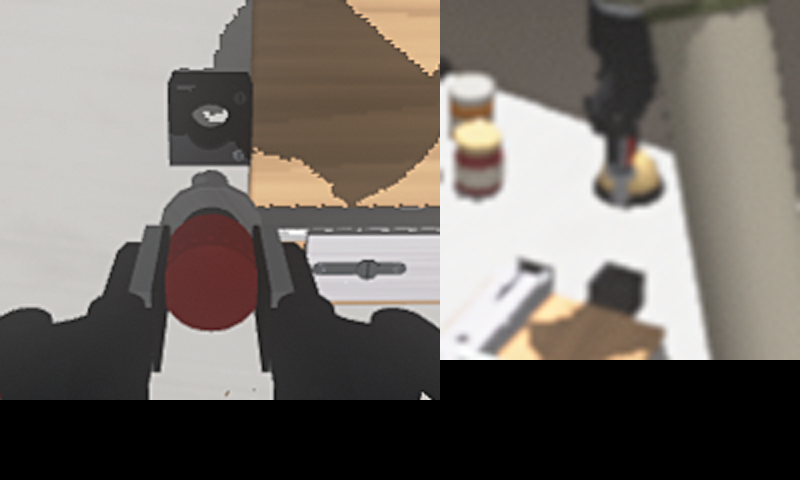

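The pin hangs by its cap at (212,270) in the left crop, with the shank tip visible at (208,178), and the holder is empty. Next I'll measure the pin's axis relative to the tool and look again at the bore region.

```bash
python3 - <<'E'
from h import *
D=np.load("w6.npz",allow_pickle=True);im,d,P=D['im'],D['d'],D['P'].item()
tp=np.array([.55998,-.19715,.15660]);y=np.radians(7.7);b=np.array([-np.sin(y),np.cos(y)]);a=np.array([b[1],-b[0]])
vv,uu=np.nonzero(d>0);k=(vv>190)&(vv<300)&(uu>215)&(uu<300);vv,uu=vv[k],uu[k]
pt=np.array([atd(P,u,v,d[v,u]) for u,v in zip(uu,vv)]);X=(pt[:,:2]-tp[:2])@a;Y=(pt[:,:2]-tp[:2])@b;Z=pt[:,2]
hsv=cv2.cvtColor(im,cv2.COLOR_RGB2HSV)[vv,uu];red=((hsv[:,0]<8)|(hsv[:,0]>172))&(hsv[:,1]>120)
f=lambda q:(np.percentile(q,2).round(4),np.percentile(q,98).round(4))
zt=np.percentile(Z[red],95);t=red&(Z>zt-.003);print("cap top z",zt,"X",f(X[t]),"Y",f(Y[t]))
zs=Z[(~red)&(Z>.1)&(abs(Y)<.012)]
print(np.histogram(zs,bins=np.arange(.1,.22,.005)))
fl=(~red)&(abs(Y)<.02)&(Z>zt-.037)&(Z<zt-.027);print("flange",fl.sum(),"X",f(X[fl]),"Y",f(Y[fl]),"Z",f(Z[fl]))
tip=(~red)&(Z>.09)&(Z<zt-.045)&(abs(Y)<.02);print("shank",tip.sum(),"X",f(X[tip]),"Y",f(Y[tip]),"Z",f(Z[tip]),Y[tip].mean())
for v in range(204,216):
    k2=tip&(vv==v)
    if k2.any():print(v,uu[k2].min(),uu[k2].max(),X[k2].mean().round(4),Y[k2].min().round(4),Y[k2].max().round(4),Z[k2].mean().round(4))
E
```

```text
cap top z 0.20614433025434137 X (np.float64(-0.012), np.float64(0.0105)) Y (np.float64(-0.0116), np.float64(0.0103))
(array([  0,   0,   0,   0,   0,   0,  20,  24,  50,   1,   0,   0,   0,
        13, 580,  47,   3,  55,  67,  71,  96,  48,  48]), array([0.1  , 0.105, 0.11 , 0.115, 0.12 , 0.125, 0.13 , 0.135, 0.14 ,
       0.145, 0.15 , 0.155, 0.16 , 0.165, 0.17 , 0.175, 0.18 , 0.185,
       0.19 , 0.195, 0.2  , 0.205, 0.21 , 0.215]))
flange 766 X (np.float64(-0.0162), np.float64(-0.0022)) Y (np.float64(-0.0151), np.float64(0.0142)) Z (np.float64(0.1703), np.float64(0.1767))
shank 95 X (np.float64(-0.0084), np.float64(-0.0037)) Y (np.float64(-0.0073), np.float64(0.0054)) Z (np.float64(0.1318), np.float64(0.144)) -0.0009056977898954999
205 253 258 -0.0064 -0.0022 0.0016 0.1323
206 250 260 -0.0064 -0.0044 0.0031 0.1344
207 248 261 -0.0071 -0.0058 0.0039 0.1383
208 247 262 -0.0069 -0.0066 0.0046 0.1398
209 246 263 -0.0063 -0.0073 0.0054 0.1405
210 246 263 -0.006 -0.0074 0.0054 0.1417
211 246 264 -0.0051 -0.0074 0.0063 0.1414
212 246 247 -0.0049 -0.0073 -0.0065 0.1429
```

Call:
move_arm(
  commands=[
    [[0.003,0.035,0.005,0,0,0,0],[0.003,0.035,0.005,0,0,0,0],[0.003,0.035,0.003,0,0,0,0],[0.003,0.035,0,0,0,0,0],[0.003,0.035,0,0,0,0,0],[0.003,0.035,0,0,0,0,0],[0.002,0.035,0,0,0,0,0],[0,0,0,0,0,0,0],[0,0,0,0,0,0,0]],
  ],
)

```text
time: 13.18
tool_pos: [0.5803, 0.0472, 0.1698]
tool_rot: [-0.001, -0.066, 0.998, -0.0]
contact_force: [0.7, 0.5, -2.7]
gripper_width: 0.0237
finger_force: 59.3
```

```bash
python3 - <<'E'
from h import *
o=r.get_obs();print(o['tool_pos'],o['contact_force'],o['gripper_width'],o['time'])
P=r.camera_params("wrist");im,d=r.camera("wrist");np.savez("w7.npz",im=im,d=d,P=P,tp=o['tool_pos'])
u,v=map(int,proj(P,np.array([.6082,.0486,.074])));print(u,v,proj(P,np.array([.608,.05,.056])))
cv2.imwrite("pics/c7.png",cv2.resize(im[v-50:v+50,u-65:u+65],(780,600),interpolation=cv2.INTER_CUBIC)[...,::-1])
vv,uu=np.nonzero(d>0);pt=np.array([atd(P,x,y,d[y,x]) for x,y in zip(uu,vv)]);y=np.radians(7.7);b=np.array([-np.sin(y),np.cos(y)]);a=np.array([b[1],-b[0]])
X=(pt[:,:2]-[.608,.05])@a;Y=(pt[:,:2]-[.608,.05])@b
for xs in np.arange(-.03,.03,.004):
    k=(abs(pt[:,2]-.074)<.004)&(X>xs)&(X<xs+.004)&(abs(Y)<.035)
    if k.any():print(xs.round(3),k.sum(),Y[k].min().round(4),Y[k].max().round(4))
E
```

```text
[0.58032031 0.04721309 0.16977833] [ 0.69780057  0.47852466 -2.70157147] 0.023694695592100086 13.175
253 211 (np.float64(254.8842657901905), np.float64(205.95992378742162))
-0.03 131 -0.0225 0.0209
-0.026 150 -0.0226 0.0208
-0.022 148 -0.0226 0.0209
-0.018 162 -0.0228 0.021
-0.014 159 -0.0229 0.0211
-0.01 120 -0.023 0.0201
-0.006 94 -0.0221 0.0202
-0.002 69 -0.0221 0.0202
0.002 33 -0.0222 0.0204
0.006 10 -0.0223 -0.019
0.01 1 -0.0224 -0.0224
```

View pics/c7.png

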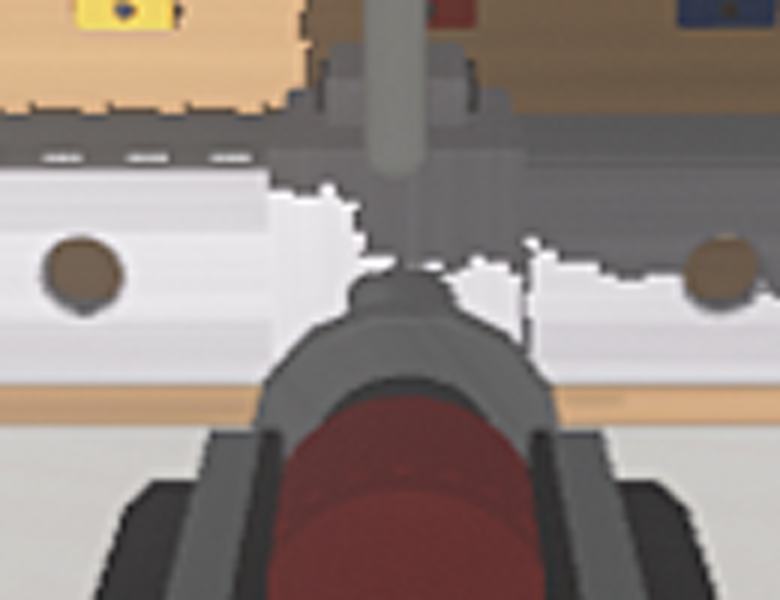

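The view shows the shank tip just above the saddle at (405,280). The saddle edges give the bore 0.9 mm to −y of the hole. Next I'll centre the pin and descend to just above the bore mouth.

Call:
move_arm(
  commands=[
    [[0.014,0.0014,-0.01,0,0,0,0],[0.0139,0.0013,-0.02,0,0,0,0],[0,0,-0.02,0,0,0,0],[0,0,-0.012,0,0,0,0],[0,0,-0.003,0,0,0,0],[0,0,0,0,0,0,0],[0,0,-0.002,0,0,0,0],[0,0,-0.002,0,0,0,0],[0,0,-0.002,0,0,0,0],[0,0,0,0,0,0,0]],
  ],
)

```text
time: 14.48
tool_pos: [0.6084, 0.0503, 0.0993]
tool_rot: [-0.0, -0.066, 0.998, -0.0]
contact_force: [0.4, -1.5, -1.5]
gripper_width: 0.0237
finger_force: 59.3
```

Call:
move_arm(
  commands=[
    [[0,0,-0.001,0,0,0,0],[0,0,-0.001,0,0,0,0],[0,0,-0.001,0,0,0,0],[0,0,0,0,0,0,0]],
  ],
)

```text
time: 14.98
tool_pos: [0.6084, 0.0502, 0.0962]
tool_rot: [-0.0, -0.066, 0.998, -0.0]
contact_force: [0.3, -1.0, -2.7]
gripper_width: 0.0238
finger_force: 59.5
```

Call:
move_arm(
  commands=[
    [[0,0,-0.0015,0,0,0,0],[0,0,-0.0015,0,0,0,0],[0,0,-0.0015,0,0,0,0],[0,0,0,0,0,0,0]],
  ],
)

```text
time: 15.48
tool_pos: [0.6086, 0.0503, 0.0921]
tool_rot: [0.0, -0.066, 0.998, -0.0]
contact_force: [0.0, -0.4, 1.5]
gripper_width: 0.0239
finger_force: 59.8
```

Call:
move_arm(
  commands=[
    [[0,0,-0.0015,0,0,0,0],[0,0,-0.0015,0,0,0,0],[0,0,-0.0015,0,0,0,0],[0,0,0,0,0,0,0]],
  ],
)

```text
time: 15.98
tool_pos: [0.6079, 0.0504, 0.0865]
tool_rot: [-0.001, -0.066, 0.998, 0.0]
contact_force: [1.5, -1.6, -4.1]
gripper_width: 0.0243
finger_force: 59.4
```

Call:
move_arm(
  commands=[
    [[0,0,-0.0015,0,0,0,0],[0,0,-0.0015,0,0,0,0],[0,0,-0.0015,0,0,0,0],[0,0,-0.0015,0,0,0,0],[0,0,0,0,0,0,0]],
  ],
)

```text
time: 16.6
tool_pos: [0.6083, 0.0503, 0.0811]
tool_rot: [-0.0, -0.066, 0.998, 0.0]
contact_force: [0.6, -0.8, -0.9]
gripper_width: 0.0239
finger_force: 59.6
```

Call:
move_arm(
  commands=[
    [[0,0,-0.0015,0,0,0,0],[0,0,-0.0015,0,0,0,0],[0,0,-0.0015,0,0,0,0],[0,0,0,0,0,0,0]],
  ],
)

```text
time: 17.1
tool_pos: [0.6083, 0.0503, 0.0766]
tool_rot: [-0.0, -0.066, 0.998, 0.0]
contact_force: [0.1, -1.2, -1.6]
gripper_width: 0.0239
finger_force: 59.6
```

Call:
move_arm(
  commands=[
    [[0,0,-0.0015,0,0,0,0],[0,0,-0.0015,0,0,0,0],[0,0,-0.0015,0,0,0,0],[0,0,0,0,0,0,0]],
  ],
)

```text
time: 17.6
tool_pos: [0.6083, 0.0503, 0.0721]
tool_rot: [-0.0, -0.066, 0.998, 0.0]
contact_force: [0.3, -1.8, -0.7]
gripper_width: 0.024
finger_force: 59.6
```

Call:
move_arm(
  commands=[
    [[0,0,-0.001,0,0,0,0],[0,0,-0.001,0,0,0,0],[0,0,0,0,0,0,0]],
  ],
)

```text
time: 17.98
tool_pos: [0.6084, 0.0503, 0.0703]
tool_rot: [0.0, -0.066, 0.998, 0.0]
contact_force: [-0.1, -1.2, -0.1]
gripper_width: 0.0241
finger_force: 59.7
```

Call:
move_arm(
  commands=[
    [[0,0,-0.001,0,0,0,0],[0,0,-0.001,0,0,0,0],[0,0,0,0,0,0,0]],
  ],
)

```text
time: 18.35
tool_pos: [0.6083, 0.0505, 0.0681]
tool_rot: [-0.0, -0.066, 0.998, 0.0]
contact_force: [0.9, -0.2, -2.0]
gripper_width: 0.0241
finger_force: 59.8
```

Call:
move_arm(
  commands=[
    [[0,0,-0.0015,0,0,0,0],[0,0,-0.0015,0,0,0,0],[0,0,-0.0015,0,0,0,0],[0,0,0,0,0,0,0]],
  ],
)

```text
time: 18.85
tool_pos: [0.6083, 0.0504, 0.0636]
tool_rot: [-0.0, -0.066, 0.998, 0.0]
contact_force: [1.0, 2.0, -0.8]
gripper_width: 0.0237
finger_force: 59.8
```

Call:
move_arm(
  commands=[
    [[0,0,-0.0015,0,0,0,0],[0,0,-0.0015,0,0,0,0],[0,0,-0.001,0,0,0,0],[0,0,0,0,0,0,0]],
  ],
)

```text
time: 19.35
tool_pos: [0.6084, 0.0503, 0.0601]
tool_rot: [0.0, -0.066, 0.998, -0.0]
contact_force: [-1.5, 0.7, 2.1]
gripper_width: 0.0238
finger_force: 60.0
```

Call:
move_arm(
  commands=[
    [[0,0,-0.001,0,0,0,0],[0,0,-0.001,0,0,0,0],[0,0,0,0,0,0,0]],
  ],
)

```text
time: 19.73
tool_pos: [0.6084, 0.0503, 0.0579]
tool_rot: [0.0, -0.066, 0.998, -0.0]
contact_force: [-0.6, 0.5, 3.1]
gripper_width: 0.0236
finger_force: 60.1
```

Call:
move_arm(
  commands=[
    [[0,0,-0.001,0,0,0,0],[0,0,-0.001,0,0,0,0],[0,0,0,0,0,0,0]],
  ],
)

```text
time: 20.1
tool_pos: [0.6084, 0.0503, 0.0558]
tool_rot: [0.0, -0.066, 0.998, -0.0]
contact_force: [-0.6, 0.0, 4.7]
gripper_width: 0.0242
finger_force: 60.2
```

```bash
python3 - <<'E'
from h import *
o=r.get_obs();tp=o['tool_pos'];print(tp,o['contact_force'])
P=r.camera_params("wrist");im,d=r.camera("wrist");np.savez("w8.npz",im=im,d=d,P=P)
y=np.radians(7.7);b=np.array([-np.sin(y),np.cos(y)]);a=np.array([b[1],-b[0]])
vv,uu=np.nonzero(d>0);k=(vv>180)&(vv<300)&(uu>215)&(uu<300);vv,uu=vv[k],uu[k]
pt=np.array([atd(P,u,v,d[v,u]) for u,v in zip(uu,vv)]);X=(pt[:,:2]-tp[:2])@a;Y=(pt[:,:2]-tp[:2])@b;Z=pt[:,2]
hsv=cv2.cvtColor(im,cv2.COLOR_RGB2HSV)[vv,uu];red=((hsv[:,0]<8)|(hsv[:,0]>172))&(hsv[:,1]>120)
print("cap top",np.percentile(Z[red],[50,95]),"cap low",np.percentile(Z[red],2))
k=(~red)&(abs(Y)<.010)&(X<-.010)&(X>-.03);print(np.histogram(Z[k],bins=np.arange(.05,.12,.0025)))
for lo,hi in((-.0165,-.0135),(-.028,-.019)):
    k=(~red)&(abs(Y)<.006)&(X>lo)&(X<hi);print(lo,k.sum(),np.percentile(Z[k],[10,50,90]))
E
```

```text
[0.60844237 0.0502799  0.05584659] [-6.07181968e-01  3.51919262e-03  4.69065504e+00]
cap top [0.10420384 0.1054469 ] cap low 0.08691214816202568
(array([  0,   0,   0,   0,  12,  12,  20,  13,  18, 556, 113, 277,  32,
         6,   0,   1,   1,   0,   0,   0,   0,   0,   0,   0,   0,   0,
         0]), array([0.05  , 0.0525, 0.055 , 0.0575, 0.06  , 0.0625, 0.065 , 0.0675,
       0.07  , 0.0725, 0.075 , 0.0775, 0.08  , 0.0825, 0.085 , 0.0875,
       0.09  , 0.0925, 0.095 , 0.0975, 0.1   , 0.1025, 0.105 , 0.1075,
       0.11  , 0.1125, 0.115 , 0.1175]))
-0.0165 138 [0.07429065 0.07874717 0.07988412]
-0.028 185 [0.07359542 0.07428977 0.07498424]
```

The flange top reads 0.079 against 0.074 for the saddle, so it is flush, and the cap is about 5.6 mm in. I'll let go and rise straight up.

Call:
move_arm(
  commands=[
    [[0,0,0.002,0,0,0,0],[0,0,0.002,0,0,0,0],[0,0,0,0,0,0,0.5],[0,0,0,0,0,0,0.5],[0,0,0,0,0,0,0.5],[0,0,0.01,0,0,0,0.5],[0,0,0.03,0,0,0,0.5],[0,0,0.05,0,0,0,0.5],[-0.04,0,0.05,0,0,0,0.5],[-0.04,0,0.03,0,0,0,0.5],[0,0,0,0,0,0,0.5],[0,0,0,0,0,0,0.5]],
  ],
)

```text
time: 21.65
tool_pos: [0.5296, 0.0503, 0.2285]
tool_rot: [-0.0, -0.066, 0.998, -0.0]
contact_force: [-0.2, -0.3, -0.5]
gripper_width: 0.0423
finger_force: 0.0
```

```bash
python3 - <<'E'
from h import *
o=r.get_obs();tp=o['tool_pos'];print(tp,o['contact_force'],o['time'])
P=r.camera_params("wrist");im,d=r.camera("wrist")
cv2.imwrite("pics/c9.png",im[...,::-1])
vv,uu=np.nonzero(d>0);pt=np.array([atd(P,u,v,d[v,u]) for u,v in zip(uu,vv)]);q=pt[:,:2]-[.608,.05];R=np.hypot(*q.T)
hsv=cv2.cvtColor(im,cv2.COLOR_RGB2HSV)[vv,uu];red=((hsv[:,0]<8)|(hsv[:,0]>172))&(hsv[:,1]>120)&(R<.03)
t=red&(pt[:,2]>.105);print("cap",red.sum(),np.percentile(pt[red,2],[2,50,95]),pt[t].mean(0) if t.any() else 0)
k=(~red)&(R>.014)&(R<.0165)&(abs(pt[:,2]-.076)<.012)&(q[:,0]<0);print("flange",np.percentile(pt[k,2],[10,50,90]))
k=(~red)&(R>.02)&(R<.026)&(abs(pt[:,2]-.074)<.005);print("saddle",np.median(pt[k,2]))
E
```

```text
[0.52955388 0.05025401 0.22845971] [-0.17192612 -0.28939898 -0.471113  ] 21.65
cap 333 [0.10156699 0.11105932 0.11220756] [0.60715726 0.04949003 0.11093181]
flange [0.07453725 0.07859549 0.07993613]
saddle 0.0743483684303316
```

View pics/c9.png

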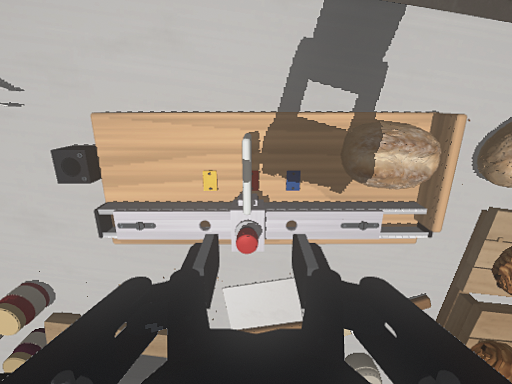

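The view shows the pin seated in the stop at (247,240), between the yellow hole (205,225) and the blue hole (291,225). The cap top reads z=0.111, so it is fully out with the flange flush, the gripper is clear, and the roll on the board is undisturbed. I'll hand the job in.

```bash
python3 -c "
from rig import r
print(r.sign_off())"
```

```text
the job is handed in; nothing more can be done
None
```

The stop is set over the red tag's hole and the ball-lock pin is seated flush with its cap sprung out; I judged the lock from the cap height and did not pull-test it. I handed the job in at about 22 s of the 61 s limit.

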